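# Lay out the printing station

## Robot

A 6-joint arm with a two-finger parallel gripper is mounted at the origin on the work surface. World frame = base frame: x ahead of the robot, y to its left, z up, the work surface at z = 0. Lengths are in m, angles in rad, forces in N, time in s.
With the tool pointing down it reaches from about 0.375 to 0.9 m from the base axis. Payload 3.1 kg.
Tool frame: the origin (TCP) lies at the very end of the fingers, on their centre line; the grasp point (between the pads) lies 19 mm behind it; z points along the fingers, y is the line along which they close (so a half turn about z gives the same grasp; the last joint's range is limited). The gripper opens to 87 mm and grips with 3 to 60 N. Pads are 19 mm wide; open, the fingers measure 117 mm over their backs; the gripper's body (75 mm by 190 mm) begins 51 mm behind the grasp point.
Start: joints at [1.079, 0.527, 1.433, -0, 1.181, -0.178], TCP at [0.192, 0.595, 0.199] pointing down, gripper open.
Joint ranges: [-3.08, 3.08], [-0.75, 2.2], [0.22, 2.44], [-1.43, 4.57], [0, 2.65], [-2.85, 2.85]. Speed limits (rad/s): [2.79, 2.79, 3.14, 3.14, 3.14, 3.14].

## Interface

Orientations are given as a unit quaternion [w, x, y, z].
In Python, from plant import env gives the robot as it stands. The module is installed in compiled form; this text tells all that it offers.
- The arm moves only by the shell command python3 -m inch 'ROWS' [OPENING]. ROWS is JSON, a list of rows, each an object with "offset": the shift along the tool's x, y, z in m, a list of three; "roll": the turn about the tool's z in rad. In form: [{"offset": [dx, dy, dz], "roll": roll}, ...]. A call has exactly 10 rows; each row is the pose to reach, as a shift and turn from the pose commanded when the call began, along the tool's axes at that moment; what a row does not reach only later rows make up. A row lasts 1/12 s, in which the tool goes at most 41.7 mm and 7.16 degrees, less where a joint would pass 70% of its speed; a pose out of reach is approached as far as the arm can. A call with a gripper value outside its range is refused whole. OPENING is the finger opening in m, from 0 to 0.087, set as the call begins (- or left out, the last holds). The fingers move at their own pace and stop on an object; the grip force is fixed at half the most. Time passes only in rows, so rows that repeat a pose let the fingers close, or fill a call up. It gives the time, the measured TCP pose, the force, the opening and the grip force at its end, in the units of the state.
- env.state(): the state, without advancing time (a new reading comes with each control period).
- env.capture(name): name is "scene" or "top"; returns the picture (420x560x3 uint8, red, green, blue); there is no depth.
- env.get_calibration(name): a dict with "fov_y" (degrees; the focal length in pixels is half the picture's height over the tangent of half this angle, whatever the lens; pixels are square), "cx", "cy" (the principal point, pixels), "extrinsics" (4x4, takes a point from world to camera coordinates). Camera axes: x right, y down, z forward; pixel columns grow to the right and rows downward; lengths in m; the calibration is good to about 2 mm. A picture is of the moment at which its call begins. get_calibration takes no time and is no camera call.
- env.job_done(): hands the job in; it is judged then, once.
Trained networks look in the newest picture that a camera, given by its name, has taken for a name from the list of things; names that differ only in an ending like _2 or _b are one class to them, and where a whole thing is asked for, a point or a joint stands for the part that bears it (a point fixed in the world has none). Each returns a list of dicts, best first, with "p" (0 to 1); they miss things now and then, are a little off and sometimes report something else, mostly with a low value. They report only what shows in the picture. A call takes as long as a camera call. They do not tell look-alikes from the thing itself.
- env.search_frame(camera, query): "box" ([left, top, right, bottom] as shares, 0 to 1, of the picture: columns of its width, rows of its height, round what is visible of it).
- env.place_of(camera, query): "at" ([column, row] as shares, 0 to 1, of the picture: columns of its width, rows of its height: a listed point, or the origin of a listed thing).
The state is a dict: "clock": time; "qpos": joint angles; "qd": joint speeds; "effort": joint torques, N m; "eef_pos": TCP position; "ee_rot": TCP orientation; "wrist_force": force on the tool from outside, world axes, zero at the start; "wrist_torque": the same for the moment, N m; "width": finger opening in m; "grasp_force": force on a finger pad.
Only numpy, scipy, OpenCV 4.12 (cv2) and the standard library are available. Lean on these libraries where they do the work, as an engineer would, in place of code of your own. Each camera call takes 0.05 s, during which the arm holds its last target. There are 200 camera calls.

## Task

Lay out the station for printing: tuck one short edge of the lino block under the lip of the printing bed and lower the other edge behind the rim so that it lies flat in the bed, roughly in the middle from side to side; once it lies there, stand the steel weight upright on the middle of the block. Stand the orange ink jar on the wooden board midway between the red and the yellow jar, and lay the ink roller, on its drum and foot, on the middle of the glass slab along the slab's length. Leave the red and yellow jars where they stand, let go of everything and leave it at rest.

Things in the scene. Friction and masses are not known exactly. Their poses are not given: they have to be found in the camera images.
- bed: Printing bed, fixed: wooden base 122 x 110 mm, 8 mm thick, aluminium rim on the near side, blue lip on the far side. Origin on the table under the pocket's middle; x from rim to lip (away from the robot), z up. Pocket floor 8 mm above the table, pocket 104 mm long (x -52 to +52 mm), open at the sides before the lip. Rim: 9 mm above the floor, x -60 to -52 mm. Place and yaw vary.
- bed_lip (a point): Middle of the blue lip's free lower edge, on the bed (bed x +36 mm). The lip hangs over the last 16 mm of the pocket before the back wall; underside 25 mm above the pocket floor, lip 5 mm thick. Cheeks under its ends leave 90 mm between them. The block cannot go in level: tilt it about 10 degrees, lip end low, slide it in over the rim, then lower the near end.
- slab: Glass ink slab, pale green with a yellow-to-orange patch of rolled ink, fixed to the table at a different place and yaw each time; 130 mm in x, 200 mm in y (its length), 8 mm thick. Origin: on the table, under its centre; z up.
- board: Dark wooden jar board, fixed to the table at a different place and yaw each time; 64 mm in x, 220 mm in y (its length), 10 mm thick. Origin: on the table, under its centre; z up. The red and the yellow jar stand on it, 77.5 mm to either side of its centre along y, either one on either side.
- plate_c (a point): Lino block, loose: wood with dark teal lino on top, carved with a pale starfish; 96 mm long (its x), 52 mm wide (its y), 18 mm thick, about 90 g. The point is its centre, 9 mm above its underside; z up. It lies flat, its length roughly along the table's y. Either end may go under the lip.
- weight_c (a point): Steel weight, loose: a disc 44 mm across and 24 mm tall, with a knob on top 24 mm across that spans from 30 to 52 mm above the foot; about 0.33 kg. The point is on its axis, 26 mm above its foot (the knob's middle is 15 mm above the point); z up.
- orange_jar_c (a point): The orange screw-top ink jar, round, 44 mm across and 55 mm tall. The point is its centre, 27.5 mm above its foot; its z axis points up. Loose, about 120 g, standing on the table. The blue and the green jar beside it are not part of the job.
- roller_c (a point): Ink roller, loose, 0.2 kg: orange drum 36 mm across, 65 mm wide; dark steel neck; dark wooden handle. Lies level on drum and a foot. The point: middle of the neck (42 mm in x, 20 mm in y, 14 to 36 mm high), 25 mm up, near the centre of mass: pinch across y here. x from handle to drum (axis 45 mm ahead; handle ends 85 mm behind), roughly along the table's y. Drum may point to either end of the slab.
- red_jar_c (a point): The dark red screw-top ink jar, round, 44 mm across and 55 mm tall. The point is its centre, 27.5 mm above its foot; its z axis points up. Loose, standing on one half of the board; to be left where it is.
- yellow_jar_c (a point): The yellow screw-top ink jar, round, 44 mm across and 55 mm tall. The point is its centre, 27.5 mm above its foot; its z axis points up. Loose, standing on the other half of the board; to be left where it is.
There are look-alikes about, which are no part of the job. Several things look just like the part that bears weight_c: the one meant starts farthest to the robot's right.

How it is judged:
By the outcome, as a careful person would: the job done as asked, in the order asked, and still so for the second after the job is handed in, with the robot touching nothing.
It also fails if it takes over 112 s, if anything falls off the work surface, if the arm or the gripper's body presses on something with over 40 N, if the wrist force passes 120 N, or if a joint passes its speed limit or range.

## Working session

There is one attempt and no reset: what is moved stays moved. The work goes in short steps, Python scripts to look and compute and a shell command to move; the robot and the scene stay as the last step left them, time stands still between calls to the robot, and variables do not carry over. Pictures are saved under pics/ and viewed, at most 14 in all, crops included, and the job is handed in when it is done.

```bash
mkdir -p pics; cat > h.py <<'E'
import numpy as np, cv2
from plant import env
W,H=560,420
def cal(n):
    c=env.get_calibration(n); f=H/2/np.tan(np.radians(c["fov_y"])/2)
    return f,c["cx"],c["cy"],np.array(c["extrinsics"])
def ray(n,uv,z):
    f,cx,cy,E=cal(n); d=np.array([(uv[0]-cx)/f,(uv[1]-cy)/f,1])
    R,t=E[:3,:3],E[:3,3]; o=-R.T@t; d=R.T@d
    return o+d*(z-o[2])/d[2]
def proj(n,p):
    f,cx,cy,E=cal(n); q=E[:3,:3]@np.array(p)+E[:3,3]
    return np.array([cx+f*q[0]/q[2],cy+f*q[1]/q[2]])
def snap(n,name,box=None,s=1):
    im=env.capture(n)[:,:,::-1]; 
    if box: im=im[box[1]:box[3],box[0]:box[2]]
    cv2.imwrite(f"pics/{name}.png",cv2.resize(im,None,fx=s,fy=s,interpolation=cv2.INTER_CUBIC)); 
E
python3 - <<'E'
from h import *
np.set_printoptions(precision=4,suppress=True)
for n in("scene","top"):
    snap(n,n+"0",None,1.4); c=env.get_calibration(n); print(n,cal(n)[:3],{k:v for k,v in c.items() if k not in("extrinsics",)}, (-cal(n)[3][:3,:3].T@cal(n)[3][:3,3]))
    for q,z in dict(bed=0,bed_lip=.033,slab=0,board=0,plate_c=.009,weight_c=.026,orange_jar_c=.0275,roller_c=.025,red_jar_c=.0375,yellow_jar_c=.0375).items():
        for r in env.place_of(n,q)[:4]:
            if r["p"]>.1:
                uv=np.array(r["at"])*[W,H]; print(q,round(r["p"],2),uv.round(1),ray(n,uv,z)[:2])
print(env.state())
E
```

```text
scene (np.float64(412.8240697770743), 277.69934179981465, 210.35915533737088) {'fov_y': 53.92408618043506, 'cx': 277.69934179981465, 'cy': 210.35915533737088} [1.0314 0.3423 0.8325]
bed 0.6 [366.1 306.5] [0.5506 0.299 ]
bed_lip 0.61 [363.  309.2] [0.5787 0.297 ]
slab 0.91 [155.7 209.3] [ 0.5406 -0.3027]
slab 0.26 [360.  308.4] [0.5613 0.2887]
board 0.9 [236.6 276.7] [0.6192 0.0031]
plate_c 0.79 [301.8 238.8] [0.4536 0.0926]
weight_c 0.89 [420.5 270.5] [0.4209 0.3788]
weight_c 0.86 [438.8 219.8] [0.2495 0.3787]
weight_c 0.82 [437.1 240.6] [0.3176 0.3911]
weight_c 0.62 [396.9 226.5] [0.3201 0.2915]
orange_jar_c 0.56 [365.3 240.7] [0.4    0.2373]
roller_c 0.95 [235.6 212. ] [ 0.4662 -0.0927]
roller_c 0.56 [361.2 306.8] [0.5707 0.2912]
red_jar_c 0.84 [268.4 278.1] [0.6076 0.0834]
red_jar_c 0.6 [396.8 229.2] [0.3385 0.2947]
yellow_jar_c 0.59 [205.7 258.9] [ 0.6302 -0.0709]
top (np.float64(542.1158754352664), 279.5489026138856, 211.74359271264353) {'fov_y': 42.349851742240595, 'cx': 279.5489026138856, 'cy': 211.74359271264353} [ 0.2434 -0.0101  1.2649]
bed 0.71 [167.  176.3] [0.5481 0.2894
[... 359 characters left out ...]
58.4 269.1] [0.3241 0.2969]
orange_jar_c 0.81 [189.2 236.9] [0.3975 0.2273]
roller_c 0.7 [326.6 208.8] [ 0.4601 -0.0906]
red_jar_c 0.87 [254.4 149.1] [0.6019 0.0762]
yellow_jar_c 0.96 [319.  135.8] [ 0.6321 -0.0757]
{'clock': 1.1, 'qpos': array([ 1.0795,  0.5275,  1.4327,  0.    ,  1.1814, -0.1785]), 'qd': array([-0.0016, -0.0002,  0.0002, -0.0005,  0.0004,  0.0008]), 'effort': array([  0.0013, -44.0027, -17.6993,   0.0636,   0.0503,  -0.    ]), 'eef_pos': array([0.1923, 0.5947, 0.1991]), 'ee_rot': array([-0.    ,  0.1558,  0.9878,  0.    ]), 'wrist_force': array([-0.3415,  0.3318,  0.0008]), 'wrist_torque': array([-0.0355, -0.0151,  0.0206]), 'grasp_force': 0.0, 'width': 0.0872157150749708}
```

View pics/top0.png

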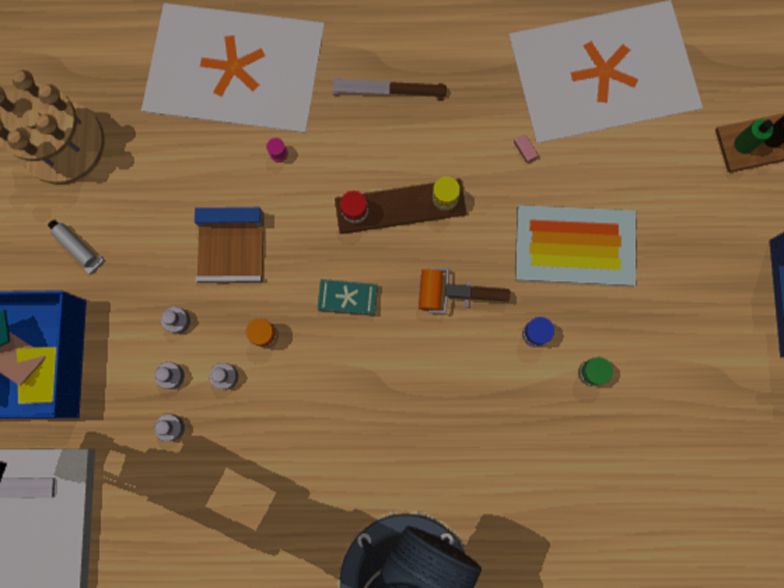

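View pics/scene0.png

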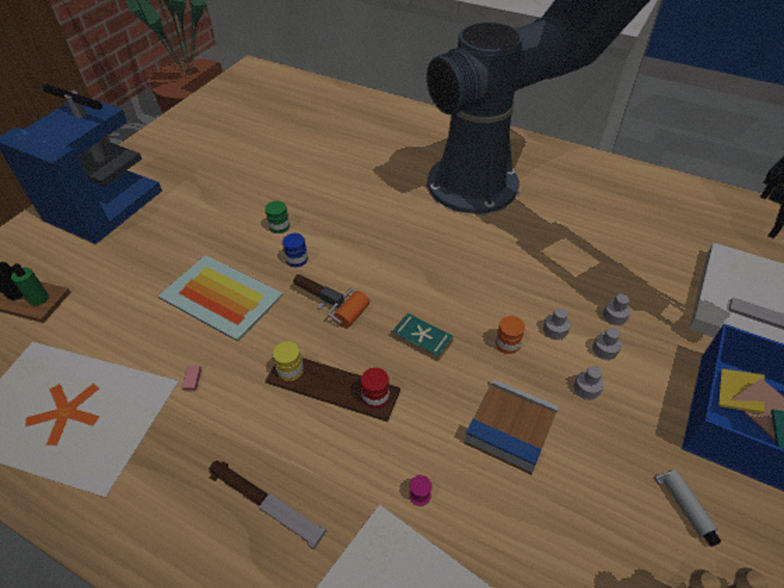

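The top picture matches the network's finds: top pixels (560 wide) put the bed at (167,176), block (244,211), orange jar (187,237), roller (326,209), slab (409,175), red (254,149), yellow (319,136). The rightmost weight is at (158,269). Next I'll take zoomed crops to get the edges.

```bash
python3 - <<'E'
from h import *
im=env.capture("top")[:,:,::-1]
def crop(n,b,s): cv2.imwrite(f"pics/{n}.png",cv2.resize(im[b[1]:b[3],b[0]:b[2]],None,fx=s,fy=s,interpolation=cv2.INTER_CUBIC))
crop("c1",(125,140,285,260),5); crop("c2",(290,125,470,225),4.4)
hsv=cv2.cvtColor(np.ascontiguousarray(im),cv2.COLOR_BGR2HSV)
def blob(name,lo,hi,box,z):
    m=cv2.inRange(hsv,np.array(lo),np.array(hi)); k=np.zeros_like(m); k[box[1]:box[3],box[0]:box[2]]=255; m&=k
    m=cv2.morphologyEx(m,cv2.MORPH_CLOSE,np.ones((5,5)))
    n,l,s,c=cv2.connectedComponentsWithStats(m); i=1+np.argmax(s[1:,4]); 
    pts=np.argwhere(l==i)[:,::-1]
    w=np.array([ray("top",p,z)[:2] for p in pts],np.float32)
    r=cv2.minAreaRect(w*1000); print(name,len(pts),"px c",pts.mean(0).round(1),"world mean",w.mean(0).round(4),"rect",np.round(r[0],1),np.round(r[1],1),round(r[2],2))
blob("lip",(100,80,30),(125,255,255),(130,140,200,170),.038)
blob("plate",(75,80,20),(98,255,255),(215,190,280,235),.018)
blob("slab",(30,8,110),(105,90,255),(360,140,465,215),.008)
blob("ink",(5,150,100),(35,255,255),(370,150,455,200),.008)
blob("drum",(3,170,90),(14,255,255),(295,185,325,228),.03)
blob("handle",(0,60,10),(20,255,75),(325,195,370,220),.025)
blob("orange",(3,170,90),(20,255,255),(170,220,205,255),.055)
blob("red",(172,120,60),(180,255,255),(235,130,270,165),.065)
blob("yel",(20,150,90),(35,255,255),(300,120,335,150),.065)
E
```

```text
lip 478 px c [161.9 153.5] world mean [0.5942 0.2939] rect [594.2 293.9] [ 24.7 109.2] 0.58
plate 795 px c [247.8 211.8] world mean [0.4562 0.0929] rect [456.3  92.9] [93.8 48.9] 84.14Traceback (most recent call last):
  File "<stdin>", line 15, in <module>
  File "<stdin>", line 11, in blob
  File "h.py", line 8, in ray
    f,cx,cy,E=cal(n); d=np.array([(uv[0]-cx)/f,(uv[1]-cy)/f,1])
              ~~~^^^
  File "h.py", line 5, in cal
    c=env.get_calibration(n); f=H/2/np.tan(np.radians(c["fov_y"])/2)
ValueError: time passes only in moves, steps and waits
```

View pics/c1.png

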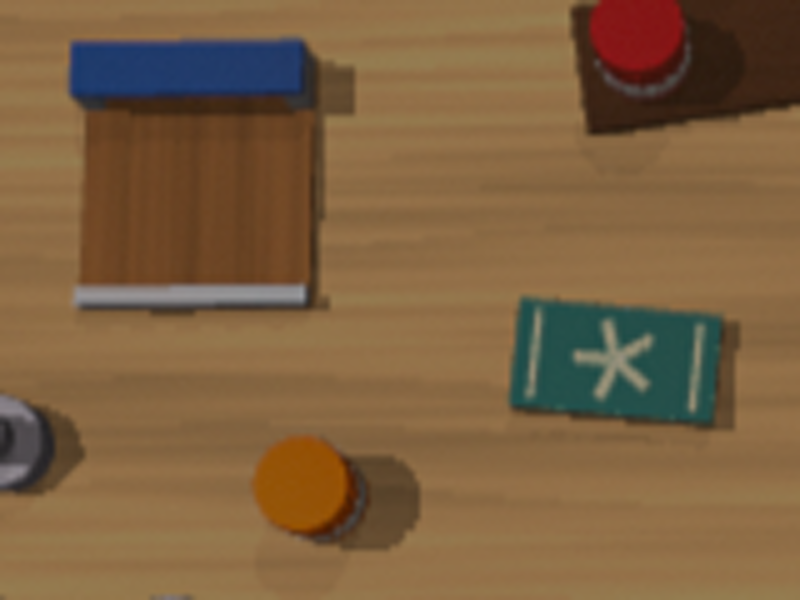

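View pics/c2.png

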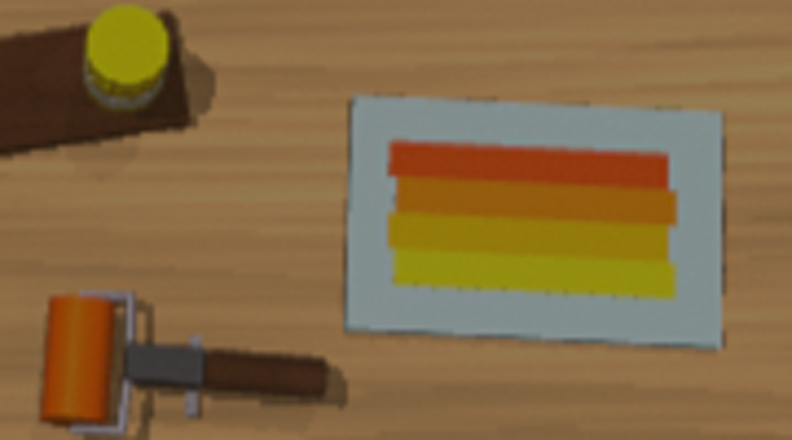

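Crop c1: the bed's lip top face spans (70–305, 40–98) and its rim (75–307, 286–303). The block's corners are (518,298), (722,315), (714,424) and (511,410), with the orange lid at (303,485). Crop c2: the slab's corners are (352,96), (722,111), (722,347) and (346,331), with the roller's drum at left (77,358) and its neck about (165,363).

```bash
sed -i 's/^def cal(n):/import functools\n@functools.lru_cache\ndef cal(n):/' h.py; python3 - <<'E'
from h import *
np.set_printoptions(precision=4,suppress=True)
im=np.ascontiguousarray(env.capture("top")[:,:,::-1]); hsv=cv2.cvtColor(im,cv2.COLOR_BGR2HSV)
def blob(name,lo,hi,box,z):
    m=cv2.inRange(hsv,np.array(lo),np.array(hi)); k=np.zeros_like(m); k[box[1]:box[3],box[0]:box[2]]=255; m&=k
    m=cv2.morphologyEx(m,cv2.MORPH_CLOSE,np.ones((5,5)))
    n,l,s,c=cv2.connectedComponentsWithStats(m)
    if n<2: return print(name,"none")
    i=1+np.argmax(s[1:,4]); pts=np.argwhere(l==i)[:,::-1]
    w=np.array([ray("top",p,z)[:2] for p in pts],np.float32)
    r=cv2.minAreaRect(w*1000); ang=np.degrees(np.arctan2(*np.linalg.eigh(np.cov(w.T))[1][::-1,1]))
    print(name,len(pts),"px",pts.mean(0).round(1),"mean",w.mean(0),"rect",np.round(r[0],1),np.round(r[1],1),round(r[2],2),"pca axis deg",ang.round(1))
blob("lip",(100,80,30),(125,255,255),(130,140,200,170),.038)
blob("plate",(75,80,20),(98,255,255),(215,190,280,235),.018)
blob("slab",(30,8,90),(105,90,255),(360,140,465,215),.008)
blob("ink",(3,150,90),(35,255,255),(370,150,455,200),.008)
blob("drum",(3,170,90),(14,255,255),(295,185,318,228),.03)
blob("handle",(0,60,10),(20,255,85),(335,195,370,220),.025)
blob("neck",(0,0,10),(180,60,110),(318,200,336,216),.036)
blob("orange",(3,170,90),(20,255,255),(170,220,205,255),.055)
blob("red",(172,120,60),(180,255,255),(235,130,270,165),.065)
blob("yel",(20,150,90),(35,255,255),(300,120,335,150),.065)
c2=lambda p:(p[0]/4.4+290-.4,p[1]/4.4+125-.4); c1=lambda p:(p[0]/5+125-.4,p[1]/5+140-.4)
P=[ray("top",c2(p),.008)[:2] for p in[(352,96),(722,111),(722,347),(346,331)]]; print("slab",np.array(P),np.mean(P,0))
P=[ray("top",c1(p),.018)[:2] for p in[(518,298),(722,315),(714,424),(511,410)]]; print("plate",np.array(P),np.mean(P,0))
P=[ray("top",c1(p),.017)[:2] for p in[(76,286),(307,285)]]; print("rim inner",np.array(P),np.mean(P,0))
P=[ray("top",c1(p),.038)[:2] for p in[(70,42),(303,38),(305,96),(70,98)]]; print("lip",np.array(P),np.mean(P,0))
P=[ray("top",c2(p),.036)[:2] for p in[(128,346),(202,349),(202,384),(127,380)]]; print("neck",np.array(P),np.mean(P,0))
for q,n in(("weight_c","top"),("weight_c","scene"),("plate_c","scene")):
    for r in env.search_frame(n,q)[:5]:
        b=np.array(r["box"])*[W,H,W,H]; print(q,n,r["p"],b.round(1))
E
```

```text
lip 478 px [161.9 153.5] mean [0.5942 0.2939] rect [594.2 293.9] [ 24.7 109.2] 0.58 pca axis deg 89.8
plate 795 px [247.8 211.8] mean [0.4562 0.0929] rect [456.3  92.9] [93.8 48.9] 84.14 pca axis deg 84.2
slab 2364 px [411.9 176. ] mean [ 0.5397 -0.2945] rect [ 542.3 -292.1] [198.4 129.6] 86.54 pca axis deg 87.0
ink 2028 px [410.6 174.6] mean [ 0.5429 -0.2917] rect [ 543.1 -291.5] [152.8  77.7] 86.35 pca axis deg 86.0
drum 428 px [307.1 206.4] mean [ 0.4654 -0.0453] rect [465.7 -45.6] [34.8 67. ] 85.21 pca axis deg 174.4
handle 295 px [349.9 210.4] mean [ 0.4556 -0.1442] rect [ 455.2 -143.6] [66.7 25.2] 84.84 pca axis deg 85.0
neck 165 px [326.8 207.6] mean [ 0.4609 -0.0904] rect [459.9 -90.3] [39.2 32.7] 80.92 pca axis deg 82.4
orange 302 px [184.7 236.4] mean [0.3952 0.2322] rect [395.3 232.1] [43.2 42.1] 63.27 pca axis deg -156.1
red 49 px [248.6 148.2] mean [0.5962 0.0875] rect [597.3  88.3] [21.1 16.2] 77.56 pca axis deg 59.8
yel 312 px [318.2 135.3] mean [ 0.6246 -0.0724] rect [624.2 -73.2] [43.6 45.4] 89.12 pca axis deg 161.7
slab [[ 0.6132 -0.1976]
 [ 0.602  -0.3967]
 [ 0.4722 -0.3888]
 [ 0.4833 -0.1899]] [ 0.5427 -0.2933]
plate [[0.4868 0.1391]
 [0.4775 0.0432]
 [0.426  0.0472]
 [0.4336 0.1419]] [0.456  0.0928]
rim inner [[0.4952 0.3486]
 [0.4944 0.239 ]] [0.4948 0.2938]
lip [[0.6084 0.3496]
 [0.6088 0.2393]
 [0.5806 0.2377]
 [0.5811 0.3486]] [0.5947 0.2938]
neck [[ 0.4713 -0.072 ]
 [ 0.4693 -0.1106]
 [ 0.4507 -0.1101]
 [ 0.4533 -0.0711]] [ 0.4611 -0.091 ]
weight_c top 0.89 [151.1 259.  168.6 279.9]
weight_c top 0.87 [118.8 217.6 135.9 239.6]
weight_c top 0.78 [110.1 261.8 132.2 279.4]
weight_c top 0.76 [108.3 295.6 135.6 313.9]
weight_c scene 0.86 [424.  231.6 443.4 258.6]
weight_c scene 0.76 [429.  211.4 451.4 230.4]
weight_c scene 0.61 [389.7 217.8 405.7 242.4]
plate_c scene 0.76 [280.6 224.  324.7 256.3]
```

```bash
cat > go.py <<'E'
# works out how far to go: go.py x y z yaw_of_tool_y_deg
import sys,numpy as np
from scipy.spatial.transform import Rotation as R
from plant import env
s=env.state(); q=s["ee_rot"]; M=R.from_quat(np.r_[q[1:],q[0]]).as_matrix()
x,y,z,a=map(float,sys.argv[1:]); yaw=np.degrees(np.arctan2(M[1,1],M[0,1])); d=(yaw-a+180)%360-180
print("t",round(s["clock"],2),"pos",s["eef_pos"].round(4),"yaw",yaw.round(2),"tilt",np.degrees(np.arccos(-M[2,2])).round(2),"| offset",(M.T@(np.array([x,y,z])-s["eef_pos"])).round(4),"roll",np.radians(d).round(3),"q6",s["qpos"][5].round(2),"w",s["width"].round(4))
E
python3 go.py .456 .093 .10 -5.6; python3 - <<'E'
from h import *
im=np.ascontiguousarray(env.capture("top")[:,:,::-1]); hsv=cv2.cvtColor(im,cv2.COLOR_BGR2HSV)
m=cv2.inRange(hsv,np.array((0,190,80)),np.array((6,255,255)))|cv2.inRange(hsv,np.array((172,190,80)),np.array((180,255,255)))
m[:128]=0;m[168:]=0;m[:,:235]=0;m[:,275:]=0
p=np.argwhere(m>0)[:,::-1]; b=p.min(0),p.max(0); print(len(p),p.mean(0),b,ray("top",p.mean(0),.065))
for n in("red_jar_c","yellow_jar_c","board"):
    for r in env.search_frame("top",n)[:2]: print(n,r["p"],(np.array(r["box"])*[W,H,W,H]).round(1))
# board corners (crop c1/c2 clicks), z .010
for p in [(572/5+124.6,8/5+139.6),(590/5+124.6,132/5+139.6),(188/4.4+289.6,124/4.4+124.6),(172/4.4+289.6,15/4.4+124.6)]: print(ray("top",p,.01)[:2].round(4))
E
```

```text
270 [251.83703704 145.25925926] (array([243, 137]), array([261, 155])) [0.60311878 0.08013611 0.065     ]
red_jar_c 0.79 [241.6 136.2 262.7 159.9]
yellow_jar_c 0.79 [309.2 124.8 328.8 147.5]
board 0.96 [237.5 132.9 331.8 167.1]
[0.6302 0.1152]
[0.5686 0.1063]
[ 0.5982 -0.1082]
[ 0.6599 -0.1009]Traceback (most recent call last):
  File "go.py", line 7, in <module>
    print("t",round(s["clock"],2),"pos",s["eef_pos"].round(4),"yaw",yaw.round(2),"tilt",np.degrees(np.arccos(-M[2,2])).round(2),"| offset",(M.T@(np.array([x,y,z])-s["eef_pos"])).round(4),"roll",np.radians(d).round(3),"q6",s["qpos"][5].round(2),"w",s["width"].round(4))
                                                                                                                                                                                                                                                        ^^^^^^^^^^^^^^^^
AttributeError: 'float' object has no attribute 'round'
```

```bash
sed -i 's/s\["width"\].round(4)/round(s["width"],4)/' go.py; python3 go.py .456 .093 .10 -5.6
```

```text
t 1.55 pos [0.1923 0.5946 0.199 ] yaw 72.08 tilt 0.0 | offset [-0.4053 -0.3962  0.0991] roll 1.356 q6 -0.18 w 0.0871
```

```bash
python3 -m inch '[{"offset":[-0.405,-0.396,0.05],"roll":1.356},{"offset":[-0.405,-0.396,0.05],"roll":1.356},{"offset":[-0.405,-0.396,0.05],"roll":1.356},{"offset":[-0.405,-0.396,0.05],"roll":1.356},{"offset":[-0.405,-0.396,0.05],"roll":1.356},{"offset":[-0.405,-0.396,0.05],"roll":1.356},{"offset":[-0.405,-0.396,0.05],"roll":1.356},{"offset":[-0.405,-0.396,0.05],"roll":1.356},{"offset":[-0.405,-0.396,0.05],"roll":1.356},{"offset":[-0.405,-0.396,0.05],"roll":1.356}]' 0.08; python3 go.py .456 .093 .10 -5.6
```

```text
clock: 2.38
eef_pos: [0.3862, 0.2255, 0.1626]
ee_rot: [0.0, 0.706, 0.708, 0.0]
wrist_force: [0.8, -0.2, 0.5]
width: 0.0798
grasp_force: 0.0
t 2.38 pos [0.3862 0.2255 0.1626] yaw 0.12 tilt 0.06 | offset [-0.1327  0.0695  0.0626] roll 0.1 q6 0.28 w 0.0798
```

```bash
python3 -m inch '[{"offset":[-0.133,0.07,0.06],"roll":0.1},{"offset":[-0.133,0.07,0.06],"roll":0.1},{"offset":[-0.133,0.07,0.06],"roll":0.1},{"offset":[-0.133,0.07,0.06],"roll":0.1},{"offset":[-0.133,0.07,0.1],"roll":0.1},{"offset":[-0.133,0.07,0.13],"roll":0.1},{"offset":[-0.133,0.07,0.13],"roll":0.1},{"offset":[-0.133,0.07,0.13],"roll":0.1},{"offset":[-0.133,0.07,0.13],"roll":0.1},{"offset":[-0.133,0.07,0.13],"roll":0.1}]' 0.08; python3 go.py .456 .093 .004 -5.6; python3 -c "
from h import *
snap('top','g1',(200,170,300,245),6)"
```

```text
clock: 3.22
eef_pos: [0.4578, 0.0953, 0.0343]
ee_rot: [0.001, 0.738, 0.674, 0.001]
wrist_force: [0.6, -0.0, 0.1]
width: 0.0797
grasp_force: 0.0
t 3.22 pos [0.4578 0.0953 0.0343] yaw -5.2 tilt 0.23 | offset [-0.0024 -0.0017  0.0303] roll 0.007 q6 0.06 w 0.0797
```

View pics/g1.png

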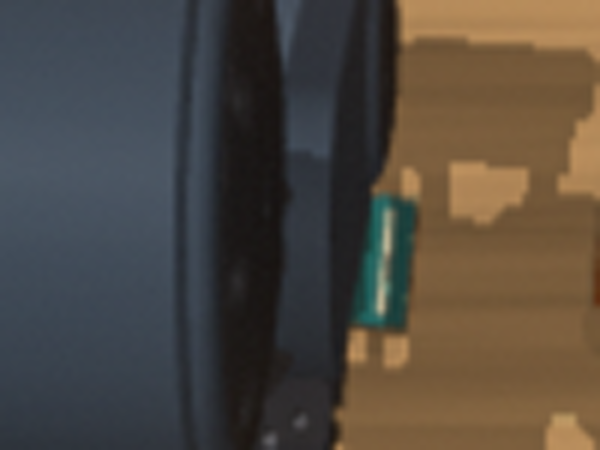

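The arm hides most of the block, and only its right end shows, where I expected it at about (395,265). Next: descend and grip.

```bash
python3 -m inch '[{"offset":[-0.002,-0.001,0.031],"roll":0.006},{"offset":[-0.002,-0.001,0.031],"roll":0.006},{"offset":[-0.002,-0.001,0.031],"roll":0.006},{"offset":[-0.002,-0.001,0.031],"roll":0.006},{"offset":[-0.002,-0.001,0.031],"roll":0.006},{"offset":[-0.002,-0.001,0.031],"roll":0.006},{"offset":[-0.002,-0.001,0.031],"roll":0.006},{"offset":[-0.002,-0.001,0.031],"roll":0.006},{"offset":[-0.002,-0.001,0.031],"roll":0.006},{"offset":[-0.002,-0.001,0.031],"roll":0.006}]' 0.08; python3 -m inch '[{"offset":[0,0,0],"roll":0},{"offset":[0,0,0],"roll":0},{"offset":[0,0,0],"roll":0},{"offset":[0,0,0],"roll":0},{"offset":[0,0,0],"roll":0},{"offset":[0,0,0],"roll":0},{"offset":[0,0,0],"roll":0},{"offset":[0,0,0],"roll":0},{"offset":[0,0,0],"roll":0},{"offset":[0,0,0],"roll":0}]' 0.03; python3 go.py .53 .294 .1 90
```

```text
clock: 4.1
eef_pos: [0.4554, 0.0929, 0.0016]
ee_rot: [0.0, 0.741, 0.672, 0.0]
wrist_force: [0.3, -0.1, 0.8]
width: 0.0799
grasp_force: 0.0
clock: 4.93
eef_pos: [0.4553, 0.0929, 0.0014]
ee_rot: [0.0, 0.741, 0.672, -0.0]
wrist_force: [-0.4, 0.1, 0.4]
width: 0.0309
grasp_force: 0.0
t 4.93 pos [0.4553 0.0929 0.0014] yaw -5.61 tilt 0.0 | offset [ 0.2074  0.0547 -0.0986] roll -1.669 q6 0.06 w 0.0309
```

```bash
python3 -c "
from h import *
snap('scene','g2',(230,180,390,300),5)"
```

```text
(no output)
```

View pics/g2.png

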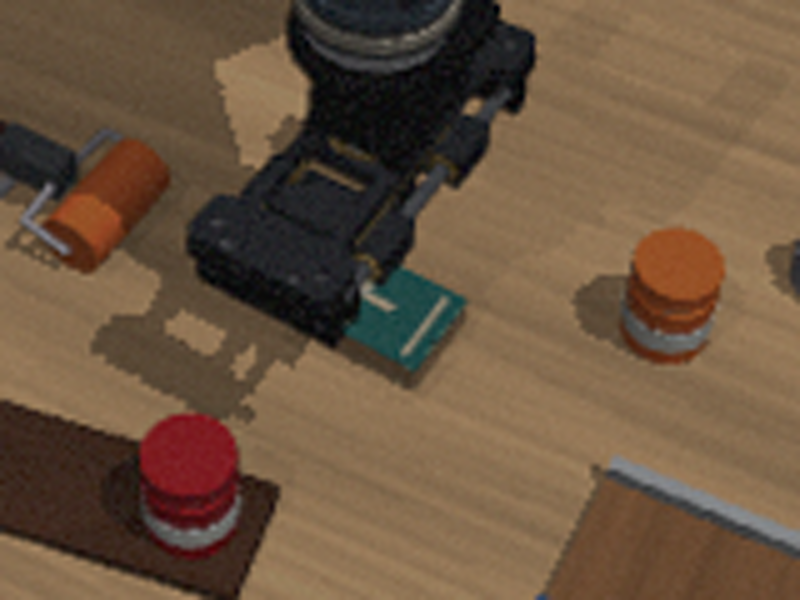

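The block lies flat, with its free end at (430,320) between the jaws. The width reading disagrees with that, so I'll hold and read again.

```bash
python3 -m inch '[{"offset":[0,0,0],"roll":0},{"offset":[0,0,0],"roll":0},{"offset":[0,0,0],"roll":0},{"offset":[0,0,-0.03],"roll":0},{"offset":[0,0,-0.06],"roll":0},{"offset":[0,0,-0.1],"roll":0},{"offset":[0,0,-0.1],"roll":0},{"offset":[0,0,-0.1],"roll":0},{"offset":[0,0,-0.1],"roll":0},{"offset":[0,0,-0.1],"roll":0}]' 0.03;  python3 -c "
from h import *
snap('scene','g3',(210,120,370,270),4)"
```

```text
clock: 5.82
eef_pos: [0.4541, 0.0929, 0.1004]
ee_rot: [-0.001, 0.741, 0.672, -0.001]
wrist_force: [0.2, -1.1, 0.1]
width: 0.0299
grasp_force: 0.0
```

View pics/g3.png

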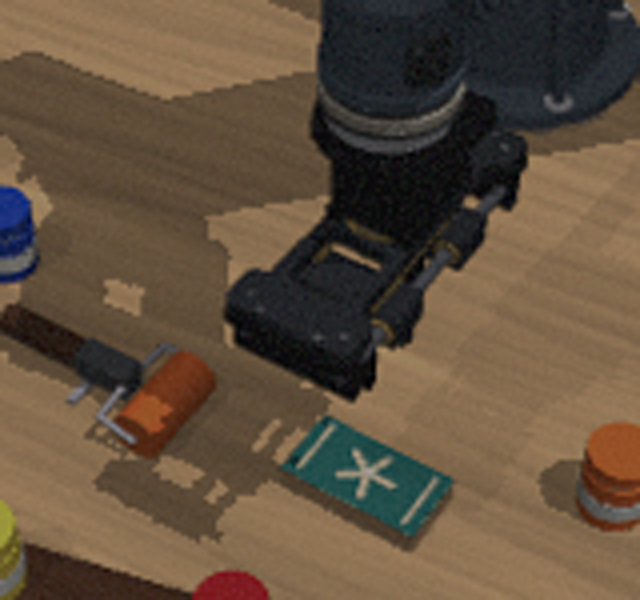

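```bash
python3 -c "
from h import *
o=np.array([210,120])
for p in[(.456,.093,.018),(.454,.093,.1),(.454,.093,.17),(.40,.093,.17)]: print(p,(proj('scene',p)-o)*4, proj('top',p))
for r in env.place_of('scene','plate_c')[:2]: print(r['p'],np.array(r['at'])*[W,H])
s=env.state(); print(s['qpos'],s['eef_pos'],s['width'])
im=env.capture('scene')[:,:,::-1]; hsv=cv2.cvtColor(np.ascontiguousarray(im),cv2.COLOR_BGR2HSV)
m=cv2.inRange(hsv,np.array((75,80,20)),np.array((98,255,255))); m[:200]=0;m[270:]=0;m[:,:270]=0;m[:,340:]=0
p=np.argwhere(m>0)[:,::-1]; print(p.mean(0),ray('scene',p.mean(0),.018))
for q,z,bx in(('o',.055,(340,220,380,260)),):
  m=cv2.inRange(hsv,np.array((3,150,90)),np.array((20,255,255)));k=m*0;k[bx[1]:bx[3],bx[0]:bx[2]]=255;m&=k;p=np.argwhere(m>0)[:,::-1];print(p.mean(0),p.min(0),p.max(0),ray('scene',p.mean(0),.0275))
"

```

```text
(0.456, 0.093, 0.018) [366.45215417 469.40928328] [247.75891318 211.90057268]
(0.454, 0.093, 0.1) [372.73294085 381.23275459] [244.67782351 206.53441477]
(0.454, 0.093, 0.17) [377.41133528 298.69636192] [241.6969521  200.52197282]
(0.4, 0.093, 0.17) [418.50839672 237.75352704] [241.57869076 226.48315196]
0.85 [303.8  241.71]
[-3.99671862e-02  4.80636869e-01  1.92270744e+00 -2.68025362e-05
  7.41552286e-01  5.81154323e-02] [0.45406457 0.0929254  0.1001109 ] 0.02975717710999954
[301.55460385 238.19486081] [0.45842859 0.09402108 0.018     ]
[365.44027304 235.79522184] [357 226] [374 252] [0.38556135 0.23241591 0.0275    ]
```

Both cameras agree that the block is at (.457,.093) and hasn't moved, but in this view the body hides the fingers. I'll turn the tool to see them.

```bash
python3 -m inch '[{"offset":[0,0,0],"roll":-1.2},{"offset":[0,0,0],"roll":-1.2},{"offset":[0,0,0],"roll":-1.2},{"offset":[0,0,0],"roll":-1.2},{"offset":[0,0,0],"roll":-1.2},{"offset":[0,0,0],"roll":-1.2},{"offset":[0,0,0],"roll":-1.2},{"offset":[0,0,0],"roll":-1.2},{"offset":[0,0,0],"roll":-1.2},{"offset":[0,0,0],"roll":-1.2}]' 0.06;  python3 -c "
from h import *
snap('scene','g4',(230,120,390,270),4)
print((proj('scene',env.state()['eef_pos'])-[230,120])*4)"
```

```text
clock: 6.8
eef_pos: [0.4546, 0.0929, 0.1004]
ee_rot: [-0.001, 0.23, 0.973, -0.0]
wrist_force: [-1.0, 0.6, -0.1]
width: 0.0604
grasp_force: 0.0
[292.07229991 381.35269674]
```

View pics/g4.png

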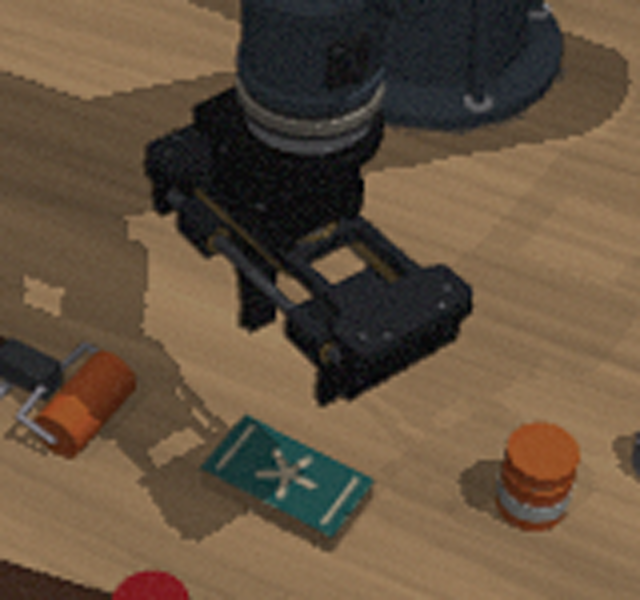

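The fingertips show at (258,328) and (326,403), about 19 px above where the reported TCP projects. So the real tips may sit roughly 17–20 mm higher than reported, which would explain closing above the block. I'll check this numerically.

```bash
python3 -c "
from h import *
t=np.array([.4546,.0929,.1004]);y=np.array([.448,.893,0]);x=np.array([-.893,.448,0])
for dz in(0,.01,.019):
  for s in(-1,1):
    print(dz,s,[((proj('scene',t+[0,0,dz]+s*b*y+a*x)-[230,120])*4).round(0).tolist() for b in(.03,.045) for a in(-.0095,.0095)])
"; python3 go.py .456 .093 .002 -5.6
```

```text
0 -1 [[248.0, 357.0], [274.0, 343.0], [233.0, 342.0], [259.0, 328.0]]
0 1 [[311.0, 421.0], [337.0, 406.0], [327.0, 438.0], [353.0, 423.0]]
0.01 -1 [[249.0, 346.0], [275.0, 332.0], [234.0, 331.0], [259.0, 317.0]]
0.01 1 [[312.0, 410.0], [338.0, 395.0], [328.0, 427.0], [355.0, 412.0]]
0.019 -1 [[249.0, 336.0], [275.0, 322.0], [234.0, 320.0], [260.0, 307.0]]
0.019 1 [[313.0, 400.0], [339.0, 385.0], [329.0, 417.0], [356.0, 401.0]]
t 6.85 pos [0.4546 0.0929 0.1005] yaw 63.5 tilt 0.13 | offset [-0.0014  0.0008  0.0985] roll 1.206 q6 -1.15 w 0.0598
```

The picture fits tips about 19–20 mm above the reported TCP. I'll go down again, deeper and in careful steps with the force checked.

```bash
python3 -m inch '[{"offset":[-0.001,0.001,0],"roll":1.206},{"offset":[-0.001,0.001,0],"roll":1.206},{"offset":[-0.001,0.001,0],"roll":1.206},{"offset":[-0.001,0.001,0],"roll":1.206},{"offset":[-0.001,0.001,0.02],"roll":1.206},{"offset":[-0.001,0.001,0.04],"roll":1.206},{"offset":[-0.001,0.001,0.06],"roll":1.206},{"offset":[-0.001,0.001,0.08],"roll":1.206},{"offset":[-0.001,0.001,0.098],"roll":1.206},{"offset":[-0.001,0.001,0.098],"roll":1.206}]' 0.08; python3 -m inch '[{"offset":[0,0,0],"roll":0.01},{"offset":[0,0,0],"roll":0.01},{"offset":[0,0,0.002],"roll":0.01},{"offset":[0,0,0.003],"roll":0.01},{"offset":[0,0,0.004],"roll":0.01},{"offset":[0,0,0.005],"roll":0.01},{"offset":[0,0,0.006],"roll":0.01},{"offset":[0,0,0.007],"roll":0.01},{"offset":[0,0,0.007],"roll":0.01},{"offset":[0,0,0.007],"roll":0.01}]' ;python3 go.py .456 .093 -.013 -5.6
```

```text
clock: 7.68
eef_pos: [0.4542, 0.0933, -0.0]
ee_rot: [-0.002, 0.745, 0.667, -0.002]
wrist_force: [-0.8, -0.7, 0.2]
width: 0.0797
grasp_force: 0.0
clock: 8.52
eef_pos: [0.4566, 0.0934, -0.0036]
ee_rot: [0.0, 0.746, 0.666, 0.0]
wrist_force: [0.4, -0.8, -0.5]
width: 0.0797
grasp_force: 0.0
t 8.52 pos [ 0.4566  0.0934 -0.0036] yaw -6.53 tilt 0.0 | offset [-0.0004 -0.0006  0.0094] roll -0.016 q6 0.08 w 0.0797
```

Below zero with no force, so the offset is confirmed. I'll go on down to -0.013 and close.

```bash
python3 -m inch '[{"offset":[0,0,0.002],"roll":-0.016},{"offset":[0,0,0.004],"roll":-0.016},{"offset":[0,0,0.006],"roll":-0.016},{"offset":[0,0,0.008],"roll":-0.016},{"offset":[0,0,0.009],"roll":-0.016},{"offset":[0,0,0.009],"roll":-0.016},{"offset":[0,0,0.009],"roll":-0.016},{"offset":[0,0,0.009],"roll":-0.016},{"offset":[0,0,0.009],"roll":-0.016},{"offset":[0,0,0.009],"roll":-0.016}]' 0.08; python3 -m inch '[{"offset":[0,0,0],"roll":0},{"offset":[0,0,0],"roll":0},{"offset":[0,0,0],"roll":0},{"offset":[0,0,0],"roll":0},{"offset":[0,0,0],"roll":0},{"offset":[0,0,0],"roll":0},{"offset":[0,0,0],"roll":0},{"offset":[0,0,0],"roll":0},{"offset":[0,0,0],"roll":0},{"offset":[0,0,0],"roll":0}]' 0.03; python3 go.py .53 .294 .1 90
```

```text
clock: 9.35
eef_pos: [0.4567, 0.0934, -0.0125]
ee_rot: [0.0, 0.741, 0.672, 0.0]
wrist_force: [-0.4, -0.0, -0.2]
width: 0.0801
grasp_force: 0.0
clock: 10.18
eef_pos: [0.4566, 0.0934, -0.0126]
ee_rot: [0.0, 0.741, 0.672, 0.0]
wrist_force: [-0.3, -0.3, 0.1]
width: 0.0517
grasp_force: 30.0
t 10.18 pos [ 0.4566  0.0934 -0.0126] yaw -5.61 tilt 0.0 | offset [ 0.2069  0.0534 -0.1126] roll -1.669 q6 0.06 w 0.0517
```

Gripped at 51.7 mm and 30 N. Next: lift, turn and carry it over the bed.

```bash
python3 -m inch '[{"offset":[0,0,-0.04],"roll":0},{"offset":[0,0,-0.08],"roll":0},{"offset":[0,0,-0.113],"roll":-0.1},{"offset":[0.05,0.013,-0.113],"roll":-0.2},{"offset":[0.1,0.026,-0.113],"roll":-0.3},{"offset":[0.13,0.035,-0.113],"roll":-0.45},{"offset":[0.16,0.042,-0.113],"roll":-0.6},{"offset":[0.18,0.047,-0.113],"roll":-0.7},{"offset":[0.2,0.053,-0.113],"roll":-0.8},{"offset":[0.207,0.053,-0.113],"roll":-0.9}]'; python3 go.py .53 .294 .1 90
```

```text
clock: 11.02
eef_pos: [0.5309, 0.2973, 0.1002]
ee_rot: [0.001, 0.371, 0.929, 0.001]
wrist_force: [0.2, 0.5, -0.7]
width: 0.0515
grasp_force: 30.0
t 11.02 pos [0.5309 0.2973 0.1002] yaw 46.41 tilt 0.15 | offset [-0.0016 -0.003   0.0002] roll -0.761 q6 -0.48 w 0.0515
```

```bash
python3 -m inch '[{"offset":[-0.001,-0.002,0],"roll":-0.76},{"offset":[-0.001,-0.002,0],"roll":-0.76},{"offset":[-0.001,-0.002,0],"roll":-0.76},{"offset":[-0.001,-0.002,0],"roll":-0.76},{"offset":[-0.001,-0.002,0],"roll":-0.76},{"offset":[-0.001,-0.002,0],"roll":-0.76},{"offset":[-0.001,-0.002,0],"roll":-0.76},{"offset":[-0.001,-0.002,0.02],"roll":-0.76},{"offset":[-0.001,-0.002,0.04],"roll":-0.76},{"offset":[-0.001,-0.002,0.05],"roll":-0.76}]'; python3 go.py .53 .294 .008 90;  python3 -c "
from h import *
snap('scene','g5',(310,240,430,340),6)
p=lambda *a:((proj('scene',a)-[310,240])*6).round(0)
b=np.array([.5468,.2938])
for dx,z in((.036,.033),(.036,.038),(-.052,.017),(-.06,.017)): print(dx,z,p(b[0]+dx,b[1]-.055,z),p(b[0]+dx,b[1]+.055,z))"
```

```text
clock: 11.85
eef_pos: [0.5273, 0.2915, 0.0484]
ee_rot: [-0.002, 0.006, 1.0, -0.001]
wrist_force: [-0.4, -1.0, -0.2]
width: 0.0511
grasp_force: 30.0
t 11.85 pos [0.5273 0.2915 0.0484] yaw 89.34 tilt 0.2 | offset [-0.0028  0.0026  0.0404] roll -0.012 q6 -1.24 w 0.0511
0.036 0.033 [161. 356.] [455. 488.]
0.036 0.038 [162. 349.] [458. 481.]
-0.052 0.017 [246. 196.] [523. 313.]
-0.06 0.017 [253. 181.] [530. 297.]
```

View pics/g5.png

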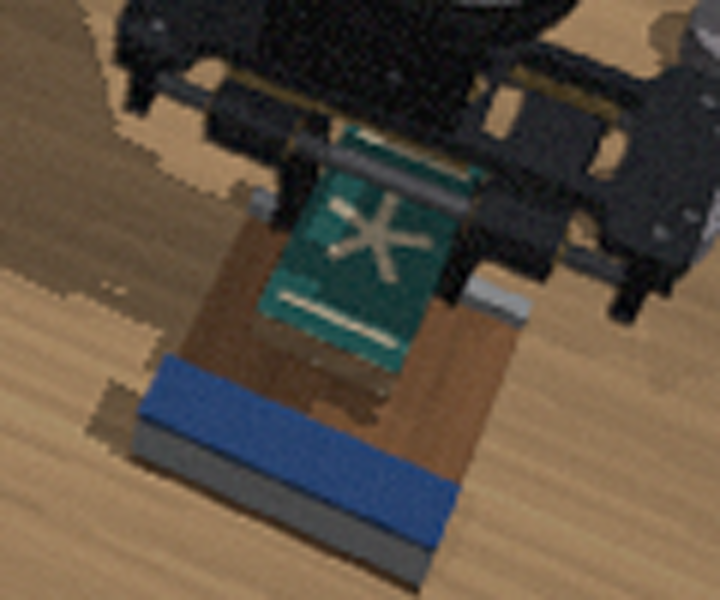

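The block hangs level over the pocket. The lip edge at (168,355)–(460,484) and the rim end at (528,318) match my bed pose within about 1 px. Next: lower it to just above the rim.

```bash
python3 -m inch '[{"offset":[-0.002,0.002,0.01],"roll":-0.012},{"offset":[-0.002,0.002,0.02],"roll":-0.012},{"offset":[-0.002,0.002,0.03],"roll":-0.012},{"offset":[-0.002,0.002,0.035],"roll":-0.012},{"offset":[-0.002,0.002,0.038],"roll":-0.012},{"offset":[-0.002,0.002,0.04],"roll":-0.012},{"offset":[-0.002,0.002,0.04],"roll":-0.012},{"offset":[-0.002,0.002,0.04],"roll":-0.012},{"offset":[-0.002,0.002,0.04],"roll":-0.012},{"offset":[-0.002,0.002,0.04],"roll":-0.012}]'; python3 go.py .53 .294 .006 90
```

```text
clock: 12.73
eef_pos: [0.5313, 0.2941, 0.0109]
ee_rot: [0.0, -0.002, 1.0, 0.0]
wrist_force: [-0.3, -0.1, -1.3]
width: 0.0514
grasp_force: 30.0
t 12.73 pos [0.5313 0.2941 0.0109] yaw 90.18 tilt 0.06 | offset [ 0.0013 -0.0001  0.0049] roll 0.003 q6 -1.25 w 0.0514
```

```bash
python3 -m inch '[{"offset":[0.002,0,0.001],"roll":0.003},{"offset":[0.002,0,0.002],"roll":0.003},{"offset":[0.002,0,0.003],"roll":0.003},{"offset":[0.002,0,0.004],"roll":0.003},{"offset":[0.002,0,0.005],"roll":0.003},{"offset":[0.002,0,0.005],"roll":0.003},{"offset":[0.002,0,0.005],"roll":0.003},{"offset":[0.002,0,0.005],"roll":0.003},{"offset":[0.002,0,0.005],"roll":0.003},{"offset":[0.002,0,0.005],"roll":0.003}]'; python3 -m inch '[{"offset":[0,0,0],"roll":0},{"offset":[0,0,0],"roll":0},{"offset":[0,0,0],"roll":0},{"offset":[0,0,0],"roll":0},{"offset":[0,0,0],"roll":0},{"offset":[0,0,-0.02],"roll":0},{"offset":[0,0,-0.05],"roll":0},{"offset":[0,0,-0.05],"roll":0},{"offset":[0,0,-0.05],"roll":0},{"offset":[0,0,-0.05],"roll":0}]' 0.068; python3 go.py .44 .294 .02 90;  python3 -c "
from h import *
snap('scene','g6',(310,240,430,340),6)"
```

```text
clock: 13.57
eef_pos: [0.529, 0.294, 0.0055]
ee_rot: [0.0, -0.0, 1.0, 0.0]
wrist_force: [-0.4, -0.5, -0.6]
width: 0.0519
grasp_force: 30.0
clock: 14.4
eef_pos: [0.5286, 0.294, 0.0554]
ee_rot: [-0.0, -0.0, 1.0, -0.0]
wrist_force: [-0.4, -0.1, -0.7]
width: 0.0684
grasp_force: 0.0
t 14.4 pos [0.5286 0.294  0.0554] yaw 90.02 tilt 0.01 | offset [0.0886 0.0001 0.0354] roll 0.0 q6 -1.25 w 0.0684
```

View pics/g6.png

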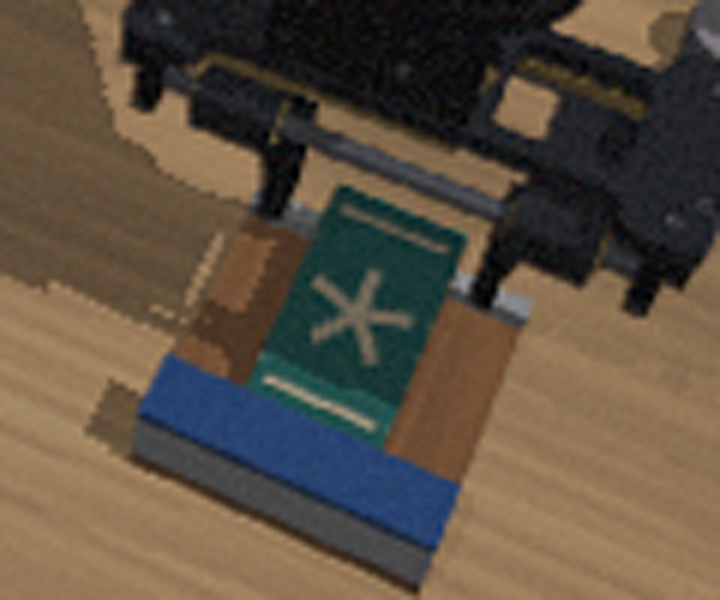

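The block rests tilted as planned, with its lip end on the floor near (320,415) and its near end on the rim at (400,215). Next: go behind it and push.

```bash
python3 -m inch '[{"offset":[0,0,-0.02],"roll":0},{"offset":[0.03,0,-0.02],"roll":0},{"offset":[0.06,0,-0.02],"roll":0},{"offset":[0.085,0,-0.02],"roll":0},{"offset":[0.085,0,-0.02],"roll":0},{"offset":[0.085,0,0],"roll":0},{"offset":[0.085,0,0.03],"roll":0},{"offset":[0.085,0,0.053],"roll":0},{"offset":[0.085,0,0.053],"roll":0},{"offset":[0.085,0,0.053],"roll":0}]' 0.03; python3 go.py .488 .294 .002 90
```

```text
clock: 15.28
eef_pos: [0.4428, 0.2934, 0.0008]
ee_rot: [-0.002, -0.0, 1.0, -0.001]
wrist_force: [-0.2, -0.5, 0.5]
width: 0.0301
grasp_force: 0.0
t 15.28 pos [0.4428 0.2934 0.0008] yaw 90.0 tilt 0.25 | offset [-0.0452  0.0006 -0.0014] roll 0.0 q6 -1.2 w 0.0301
```

```bash
python3 -m inch '[{"offset":[-0.006,0,-0.001],"roll":0},{"offset":[-0.012,0,-0.001],"roll":0},{"offset":[-0.018,0,-0.001],"roll":0},{"offset":[-0.024,0,-0.001],"roll":0},{"offset":[-0.03,0,-0.001],"roll":0},{"offset":[-0.034,0,-0.001],"roll":0},{"offset":[-0.038,0,-0.001],"roll":0},{"offset":[-0.042,0,-0.001],"roll":0},{"offset":[-0.045,0,-0.001],"roll":0},{"offset":[-0.045,0,-0.001],"roll":0}]'; python3 go.py .44 .294 .04 90
```

```text
clock: 16.12
eef_pos: [0.49, 0.2941, 0.0035]
ee_rot: [0.001, 0.0, 1.0, 0.0]
wrist_force: [-0.7, 0.0, -0.1]
width: 0.0298
grasp_force: 0.0
t 16.12 pos [0.49   0.2941 0.0035] yaw 90.0 tilt 0.07 | offset [ 0.0499 -0.0001 -0.0366] roll -0.0 q6 -1.23 w 0.0298
```

```bash
python3 -m inch '[{"offset":[0.01,0,0],"roll":0},{"offset":[0.02,0,-0.01],"roll":0},{"offset":[0.03,0,-0.04],"roll":0},{"offset":[0.06,0,-0.07],"roll":0},{"offset":[0.09,0,-0.1],"roll":0},{"offset":[0.12,0,-0.1],"roll":0},{"offset":[0.15,0,-0.1],"roll":0},{"offset":[0.15,0,-0.1],"roll":0},{"offset":[0.15,0,-0.1],"roll":0},{"offset":[0.15,0,-0.1],"roll":0}]' 0.05;  python3 -c "
from h import *
snap('scene','g7',(310,180,470,330),4)
for r in env.place_of('scene','weight_c')[:4]:
  uv=np.array(r['at'])*[W,H]; print(r['p'],uv,ray('scene',uv,.026))"; python3 go.py .3225 .295 .06 90
```

```text
clock: 16.95
eef_pos: [0.3388, 0.2943, 0.104]
ee_rot: [0.001, -0.001, 1.0, 0.0]
wrist_force: [0.4, 0.8, 1.5]
width: 0.0501
grasp_force: 0.0
0.85 [438.2   219.912] [0.25068648 0.3774144  0.026     ]
0.77 [398.384 224.994] [0.31356193 0.293368   0.026     ]
0.65 [424.2   271.404] [0.41939908 0.38691909 0.026     ]
0.61 [434.504 241.29 ] [0.32252218 0.38612346 0.026     ]
t 17.05 pos [0.34   0.2943 0.1036] yaw 90.0 tilt 0.09 | offset [0.0176 0.0006 0.0436] roll -0.0 q6 -1.11 w 0.0499
```

View pics/g7.png

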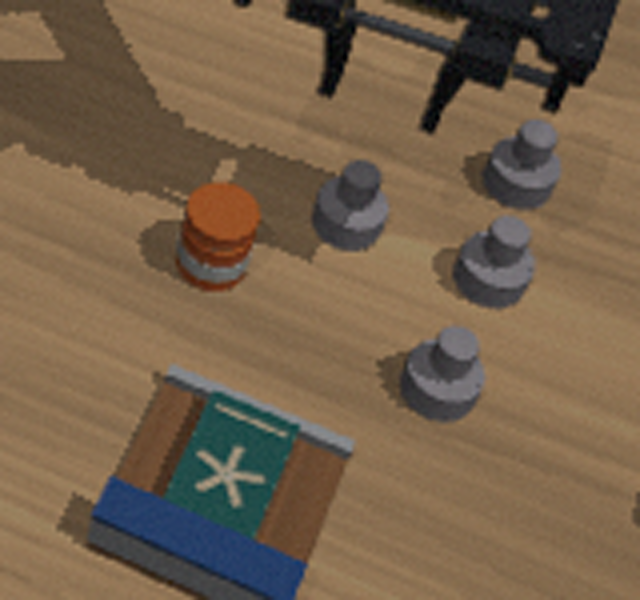

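The block lies flat in the bed, with its near edge inside the rim at (250,410) and its far end under the lip. The target weight's knob top is at crop (360,172) and its foot's bottom edge at (350,246). The orange lid is at (223,212).

```bash
python3 -c "
from h import *
c=lambda x,y:(310+x/4-.4,180+y/4-.4)
print('knob',ray('scene',c(360,173),.052),'disc top',ray('scene',c(350.5,207),.024))
print('orange lid',ray('scene',c(223,213),.055))
print('near edge of block',ray('scene',c(212,392),.026),ray('scene',c(299,432),.026),'lip edge corner',ray('scene',c(110,478),.038),ray('scene',c(305,562),.038))
im=env.capture('top')[:,:,::-1]; hsv=cv2.cvtColor(np.ascontiguousarray(im),cv2.COLOR_BGR2HSV)
m=cv2.inRange(hsv,np.array((75,80,20)),np.array((98,255,255))); k=m*0;k[150:215,135:200]=255;m&=k
p=np.argwhere(m>0)[:,::-1]; print(len(p),p.min(0),p.max(0)); w=np.array([ray('top',q,.026)[:2] for q in p]); print(w.min(0),w.max(0))
"
```

```text
knob [0.32877392 0.29552775 0.052     ] disc top [0.33290635 0.29684871 0.024     ]
orange lid [0.39933221 0.23289499 0.055     ]
near edge of block [0.50068331 0.26815027 0.026     ] [0.50263996 0.32000479 0.026     ] lip edge corner [0.58495378 0.2397823  0.038     ] [0.58296437 0.34777979 0.038     ]
584 [152 159] [173 194]
[0.49920419 0.26816178] [0.58379498 0.31905998]
```

```bash
python3 go.py .328 .296 .010 90; python3 -m inch '[{"offset":[0.012,0.002,0.02],"roll":0},{"offset":[0.012,0.002,0.04],"roll":0},{"offset":[0.012,0.002,0.06],"roll":0},{"offset":[0.012,0.002,0.075],"roll":0},{"offset":[0.012,0.002,0.085],"roll":0},{"offset":[0.012,0.002,0.09],"roll":0},{"offset":[0.012,0.002,0.093],"roll":0},{"offset":[0.012,0.002,0.093],"roll":0},{"offset":[0.012,0.002,0.093],"roll":0},{"offset":[0.012,0.002,0.093],"roll":0}]'; python3 -m inch '[{"offset":[0,0,0],"roll":0},{"offset":[0,0,0],"roll":0},{"offset":[0,0,0],"roll":0},{"offset":[0,0,0],"roll":0},{"offset":[0,0,0],"roll":0},{"offset":[0,0,0],"roll":0},{"offset":[0,0,0],"roll":0},{"offset":[0,0,0],"roll":0},{"offset":[0,0,0],"roll":0},{"offset":[0,0,0],"roll":0}]' 0.005;python3 go.py .5485 .294 .08 90
```

```text
t 17.1 pos [0.3401 0.2942 0.1035] yaw 89.98 tilt 0.07 | offset [0.0122 0.0017 0.0934] roll -0.0 q6 -1.11 w 0.05
clock: 17.93
eef_pos: [0.3275, 0.2962, 0.0109]
ee_rot: [0.001, -0.0, 1.0, 0.0]
wrist_force: [-0.2, 0.5, -0.8]
width: 0.0499
grasp_force: 0.0
clock: 18.77
eef_pos: [0.3271, 0.2961, 0.0105]
ee_rot: [0.0, -0.0, 1.0, 0.0]
wrist_force: [-0.4, 1.0, 3.4]
width: 0.0233
grasp_force: 30.0
t 18.77 pos [0.3271 0.2961 0.0105] yaw 90.01 tilt 0.03 | offset [-0.2214 -0.0022 -0.0693] roll 0.0 q6 -1.09 w 0.0233
```

```bash
python3 -m inch '[{"offset":[0,0,-0.03],"roll":0},{"offset":[0,0,-0.07],"roll":0},{"offset":[-0.03,-0.002,-0.07],"roll":0},{"offset":[-0.06,-0.002,-0.07],"roll":0},{"offset":[-0.1,-0.002,-0.07],"roll":0},{"offset":[-0.14,-0.002,-0.07],"roll":0},{"offset":[-0.18,-0.002,-0.07],"roll":0},{"offset":[-0.21,-0.002,-0.07],"roll":0},{"offset":[-0.221,-0.002,-0.07],"roll":0},{"offset":[-0.221,-0.002,-0.07],"roll":0}]';python3 go.py .5485 .294 .038 90; python3 -c "
from h import *
snap('scene','g8',(310,190,450,310),5)"
```

```text
clock: 19.6
eef_pos: [0.5514, 0.2933, 0.0795]
ee_rot: [0.001, 0.001, 1.0, 0.0]
wrist_force: [0.1, -0.2, -3.2]
width: 0.0231
grasp_force: 30.0
t 19.6 pos [0.5514 0.2933 0.0795] yaw 89.89 tilt 0.14 | offset [0.003  0.0007 0.0415] roll -0.002 q6 -1.26 w 0.0231
```

View pics/g8.png

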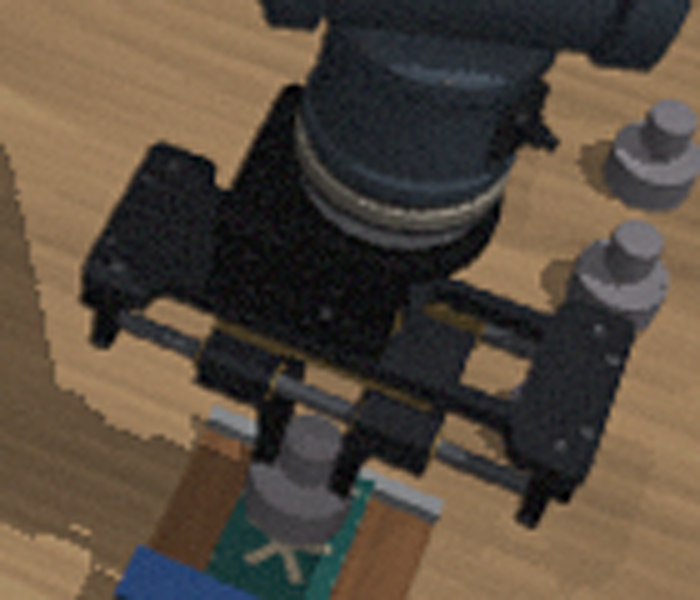

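The weight hangs upright in the jaws at (300,490), above the block. Next: lower and release.

```bash
python3 -m inch '[{"offset":[0.002,0.001,0.01],"roll":0},{"offset":[0.002,0.001,0.02],"roll":0},{"offset":[0.002,0.001,0.03],"roll":0},{"offset":[0.002,0.001,0.036],"roll":0},{"offset":[0.002,0.001,0.039],"roll":0},{"offset":[0.002,0.001,0.041],"roll":0},{"offset":[0.002,0.001,0.042],"roll":0},{"offset":[0.002,0.001,0.042],"roll":0},{"offset":[0.002,0.001,0.042],"roll":0},{"offset":[0.002,0.001,0.042],"roll":0}]';python3 go.py .5485 .294 .038 90
```

```text
clock: 20.48
eef_pos: [0.5463, 0.2951, 0.0389]
ee_rot: [0.0, -0.0, 1.0, 0.0]
wrist_force: [-0.1, 0.1, -3.0]
width: 0.0234
grasp_force: 30.0
t 20.48 pos [0.5463 0.2951 0.0389] yaw 90.01 tilt 0.06 | offset [-0.0022 -0.0011  0.0009] roll 0.0 q6 -1.26 w 0.0234
```

```bash
python3 -m inch '[{"offset":[-0.002,-0.001,0.0005],"roll":0},{"offset":[-0.002,-0.001,0.001],"roll":0},{"offset":[-0.002,-0.001,0.0015],"roll":0},{"offset":[-0.002,-0.001,0.002],"roll":0},{"offset":[-0.002,-0.001,0.002],"roll":0},{"offset":[-0.002,-0.001,0.002],"roll":0},{"offset":[-0.002,-0.001,0.002],"roll":0},{"offset":[-0.002,-0.001,0.002],"roll":0},{"offset":[-0.002,-0.001,0.002],"roll":0},{"offset":[-0.002,-0.001,0.002],"roll":0}]'; python3 -m inch '[{"offset":[0,0,0],"roll":0},{"offset":[0,0,0],"roll":0},{"offset":[0,0,0],"roll":0},{"offset":[0,0,0],"roll":0},{"offset":[0,0,-0.01],"roll":0},{"offset":[0,0,-0.03],"roll":0},{"offset":[0,0,-0.06],"roll":0},{"offset":[0,0,-0.07],"roll":0},{"offset":[0,0,-0.07],"roll":0},{"offset":[0,0,-0.07],"roll":0}]' 0.05;python3 go.py .397 .2325 .08 8
```

```text
clock: 21.32
eef_pos: [0.5481, 0.294, 0.0366]
ee_rot: [0.0, -0.0, 1.0, 0.0]
wrist_force: [-1.0, -0.7, 0.9]
width: 0.0229
grasp_force: 30.0
clock: 22.15
eef_pos: [0.5483, 0.2941, 0.1072]
ee_rot: [0.001, -0.0, 1.0, 0.0]
wrist_force: [-0.1, -0.5, -0.4]
width: 0.0498
grasp_force: 0.0
t 22.15 pos [0.5483 0.2941 0.1072] yaw 90.01 tilt 0.1 | offset [ 0.1513 -0.0616  0.0269] roll 1.431 q6 -1.26 w 0.0498
```

```bash
python3 -m inch '[{"offset":[0.151,-0.062,0],"roll":1.431},{"offset":[0.151,-0.062,0],"roll":1.431},{"offset":[0.151,-0.062,0],"roll":1.431},{"offset":[0.151,-0.062,0],"roll":1.431},{"offset":[0.151,-0.062,0],"roll":1.431},{"offset":[0.151,-0.062,0],"roll":1.431},{"offset":[0.151,-0.062,0],"roll":1.431},{"offset":[0.151,-0.062,0],"roll":1.431},{"offset":[0.151,-0.062,0],"roll":1.431},{"offset":[0.151,-0.062,0],"roll":1.431}]' 0.07;python3 go.py .397 .2325 -.004 8; python3 -c "
from h import *
im=env.capture('top')
for n,zs in (('top',(.026+.026,)),('scene',(.052,))):
  if n=='scene': env.capture('scene')
  for r in env.place_of(n,'weight_c')[:4]:
    uv=np.array(r['at'])*[W,H]; print(n,round(r['p'],2),ray(n,uv,.052).round(4))
  for r in env.place_of(n,'orange_jar_c')[:2]:
    uv=np.array(r['at'])*[W,H]; print('orange',n,round(r['p'],2),ray(n,uv,.0275).round(4))"
```

```text
clock: 22.98
eef_pos: [0.3956, 0.2316, 0.1052]
ee_rot: [-0.001, 0.588, 0.809, -0.001]
wrist_force: [0.0, -0.4, 0.5]
width: 0.0697
grasp_force: 0.0
t 22.98 pos [0.3956 0.2316 0.1052] yaw 18.03 tilt 0.19 | offset [0.0004 0.002  0.1091] roll 0.175 q6 -0.03 w 0.0697
top 0.71 [0.5477 0.2934 0.052 ]
orange top 0.57 [0.4012 0.23   0.0275]
scene 0.86 [0.2704 0.3833 0.052 ]
scene 0.84 [0.3429 0.3889 0.052 ]
scene 0.82 [0.5444 0.2954 0.052 ]
scene 0.55 [0.4382 0.3776 0.052 ]
orange scene 0.7 [0.4006 0.2362 0.0275]
orange scene 0.54 [ 0.4552 -0.0935  0.0275]
```

```bash
python3 -m inch '[{"offset":[0,0.003,0],"roll":0.175},{"offset":[0,0.003,0],"roll":0.175},{"offset":[0,0.003,0.03],"roll":0.175},{"offset":[0,0.003,0.06],"roll":0.175},{"offset":[0,0.003,0.08],"roll":0.175},{"offset":[0,0.003,0.1],"roll":0.175},{"offset":[0,0.003,0.109],"roll":0.175},{"offset":[0,0.003,0.109],"roll":0.175},{"offset":[0,0.003,0.109],"roll":0.175},{"offset":[0,0.003,0.109],"roll":0.175}]'; python3 -m inch '[{"offset":[0,0,0],"roll":0},{"offset":[0,0,0],"roll":0},{"offset":[0,0,0],"roll":0},{"offset":[0,0,0],"roll":0},{"offset":[0,0,0],"roll":0},{"offset":[0,0,0],"roll":0},{"offset":[0,0,0],"roll":0},{"offset":[0,0,-0.03],"roll":0},{"offset":[0,0,-0.07],"roll":0},{"offset":[0,0,-0.11],"roll":0}]' 0.02;python3 go.py .614 .0035 .106 8
```

```text
clock: 24.12
eef_pos: [0.4004, 0.2332, -0.0019]
ee_rot: [0.0, 0.654, 0.757, 0.001]
wrist_force: [0.1, -0.3, -1.0]
width: 0.07
grasp_force: 0.0
clock: 24.95
eef_pos: [0.3988, 0.2326, 0.1074]
ee_rot: [-0.001, 0.654, 0.757, -0.002]
wrist_force: [1.5, 0.2, -1.3]
width: 0.0433
grasp_force: 30.0
t 24.95 pos [0.3988 0.2326 0.1074] yaw 8.35 tilt 0.21 | offset [-0.2579  0.1796  0.0009] roll 0.006 q6 0.14 w 0.0433
```

```bash
python3 -m inch '[{"offset":[-0.03,0.02,0],"roll":0},{"offset":[-0.06,0.04,0],"roll":0},{"offset":[-0.09,0.06,0],"roll":0},{"offset":[-0.12,0.08,0],"roll":0},{"offset":[-0.15,0.1,0],"roll":0},{"offset":[-0.18,0.125,0],"roll":0.006},{"offset":[-0.21,0.145,0],"roll":0.006},{"offset":[-0.24,0.165,0],"roll":0.006},{"offset":[-0.258,0.18,0],"roll":0.006},{"offset":[-0.258,0.18,0],"roll":0.006}]';python3 go.py .614 .0035 .008 8; python3 -c "
from h import *
env.capture('scene')
for q in('red_jar_c','yellow_jar_c'):
  for r in env.place_of('scene',q)[:2]:
    uv=np.array(r['at'])*[W,H]; print(q,round(r['p'],2),ray('scene',uv,.0375).round(4))
snap('scene','g9',(180,180,320,300),5)"
```

```text
clock: 25.78
eef_pos: [0.6208, -0.0009, 0.1073]
ee_rot: [0.003, 0.657, 0.753, 0.001]
wrist_force: [0.8, -0.6, -1.9]
width: 0.0432
grasp_force: 30.0
t 25.78 pos [ 0.6208 -0.0009  0.1073] yaw 7.79 tilt 0.42 | offset [ 0.0056 -0.0068  0.0992] roll -0.004 q6 -0.32 w 0.0432
red_jar_c 0.56 [0.6049 0.0836 0.0375]
yellow_jar_c 0.56 [ 0.6325 -0.0679  0.0375]
```

View pics/g9.png

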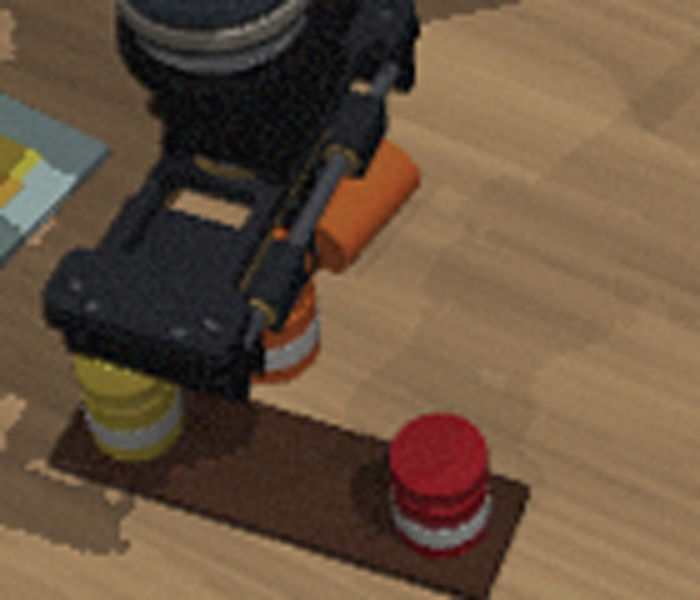

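The orange jar is held at (290,350) over the board. Red at (440,480) and yellow at (130,415) are undisturbed. Next: descend.

```bash
python3 -m inch '[{"offset":[0,0,0],"roll":0},{"offset":[0,0,0],"roll":0},{"offset":[0,0,0.02],"roll":0},{"offset":[0,0,0.04],"roll":0},{"offset":[0,0,0.06],"roll":0},{"offset":[0,0,0.075],"roll":0},{"offset":[0,0,0.085],"roll":0},{"offset":[0,0,0.09],"roll":0},{"offset":[0,0,0.09],"roll":0},{"offset":[0,0,0.09],"roll":0}]';python3 go.py .615 .0045 .008 8
```

```text
clock: 26.82
eef_pos: [0.6157, 0.0041, 0.0178]
ee_rot: [0.0, 0.656, 0.755, 0.0]
wrist_force: [0.3, -0.2, -1.8]
width: 0.0432
grasp_force: 30.0
t 26.82 pos [0.6157 0.0041 0.0178] yaw 8.04 tilt 0.04 | offset [ 0.0005 -0.0007  0.0098] roll 0.001 q6 -0.32 w 0.0432
```

```bash
python3 -m inch '[{"offset":[0,0,0.003],"roll":0},{"offset":[0,0,0.006],"roll":0},{"offset":[0,0,0.009],"roll":0},{"offset":[0,0,0.0105],"roll":0},{"offset":[0,0,0.0115],"roll":0},{"offset":[0,0,0.0115],"roll":0},{"offset":[0,0,0.0115],"roll":0},{"offset":[0,0,0.0115],"roll":0},{"offset":[0,0,0.0115],"roll":0},{"offset":[0,0,0.0115],"roll":0}]'; python3 -m inch '[{"offset":[0,0,0],"roll":0},{"offset":[0,0,0],"roll":0},{"offset":[0,0,0],"roll":0},{"offset":[0,0,0],"roll":0},{"offset":[0,0,-0.01],"roll":0},{"offset":[0,0,-0.04],"roll":0},{"offset":[0,0,-0.07],"roll":0},{"offset":[0,0,-0.1],"roll":0},{"offset":[0,0,-0.1],"roll":0},{"offset":[0,0,-0.1],"roll":0}]' 0.07;python3 go.py .461 -.0905 .06 -5
```

```text
clock: 27.65
eef_pos: [0.6157, 0.0038, 0.0077]
ee_rot: [0.0, 0.656, 0.755, 0.0]
wrist_force: [-1.7, -0.2, 9.7]
width: 0.0436
grasp_force: 30.0
clock: 28.48
eef_pos: [0.6171, 0.0036, 0.1086]
ee_rot: [0.002, 0.656, 0.755, 0.001]
wrist_force: [-0.2, 0.2, 0.2]
width: 0.07
grasp_force: 0.0
t 28.48 pos [0.6171 0.0036 0.1086] yaw 8.02 tilt 0.3 | offset [-0.0713 -0.168   0.0478] roll 0.227 q6 -0.32 w 0.07
```

```bash
python3 -m inch '[{"offset":[-0.071,-0.168,0],"roll":0.227},{"offset":[-0.071,-0.168,0],"roll":0.227},{"offset":[-0.071,-0.168,0],"roll":0.227},{"offset":[-0.071,-0.168,0],"roll":0.227},{"offset":[-0.071,-0.168,0],"roll":0.227},{"offset":[-0.071,-0.168,0.03],"roll":0.227},{"offset":[-0.071,-0.168,0.05],"roll":0.227},{"offset":[-0.071,-0.168,0.05],"roll":0.227},{"offset":[-0.071,-0.168,0.05],"roll":0.227},{"offset":[-0.071,-0.168,0.05],"roll":0.227}]' 0.05;python3 go.py .461 -.089 -.009 -5; python3 - <<'E'
from h import *
im=np.ascontiguousarray(env.capture("top")[:,:,::-1]); hsv=cv2.cvtColor(im,cv2.COLOR_BGR2HSV)
def bl(n,rs,bx,z):
    m=sum(cv2.inRange(hsv,np.array(a),np.array(b)) for a,b in rs); k=m*0;k[bx[1]:bx[3],bx[0]:bx[2]]=255;m&=k
    p=np.argwhere(m>0)[:,::-1]; print(n,len(p),ray('top',p.mean(0),z)[:2].round(4) if len(p) else None)
bl('red',[((0,190,80),(6,255,255)),((172,190,80),(180,255,255))],(235,128,275,168),.065)
bl('orange',[((7,170,80),(20,255,255))],(270,125,300,165),.065)
bl('yel',[((21,150,80),(35,255,255))],(300,115,335,155),.065)
for r in env.place_of('top','roller_c')[:1]: print(ray('top',np.array(r['at'])*[W,H],.025),r['p'])
E
```

```text
clock: 29.32
eef_pos: [0.459, -0.0897, 0.0559]
ee_rot: [-0.0, 0.737, 0.676, -0.0]
wrist_force: [-1.1, 0.2, -0.0]
width: 0.0496
grasp_force: 0.0
t 29.32 pos [ 0.459  -0.0897  0.0559] yaw -4.97 tilt 0.04 | offset [0.0009 0.002  0.0649] roll 0.001 q6 -0.35 w 0.0496
red 0 None
orange 42 [ 0.6303 -0.0039]
yel 232 [ 0.6297 -0.0724]
```

```bash
python3 -m inch '[{"offset":[0,0.001,0.01],"roll":0},{"offset":[0,0.001,0.02],"roll":0},{"offset":[0,0.001,0.03],"roll":0},{"offset":[0,0.001,0.04],"roll":0},{"offset":[0,0.001,0.048],"roll":0},{"offset":[0,0.001,0.055],"roll":0},{"offset":[0,0.001,0.06],"roll":0},{"offset":[0,0.001,0.064],"roll":0},{"offset":[0,0.001,0.064],"roll":0},{"offset":[0,0.001,0.064],"roll":0}]'; python3 -m inch '[{"offset":[0,0,0],"roll":0},{"offset":[0,0,0],"roll":0},{"offset":[0,0,0],"roll":0},{"offset":[0,0,0],"roll":0},{"offset":[0,0,0],"roll":0},{"offset":[0,0,0],"roll":0},{"offset":[0,0,0],"roll":0},{"offset":[0,0,0],"roll":0},{"offset":[0,0,0],"roll":0},{"offset":[0,0,0],"roll":0}]' 0.005;python3 go.py .5427 -.2925 .06 -3.4
```

```text
clock: 30.25
eef_pos: [0.46, -0.0899, -0.0082]
ee_rot: [-0.0, 0.737, 0.676, -0.0]
wrist_force: [1.1, 0.3, 0.3]
width: 0.05
grasp_force: 0.0
clock: 31.08
eef_pos: [0.4605, -0.0902, -0.0079]
ee_rot: [0.001, 0.737, 0.676, 0.0]
wrist_force: [2.0, -0.3, 2.1]
width: 0.0199
grasp_force: 30.0
t 31.08 pos [ 0.4605 -0.0902 -0.0079] yaw -4.99 tilt 0.07 | offset [-0.1944  0.0996 -0.0677] roll -0.028 q6 -0.35 w 0.0199
```

```bash
python3 -m inch '[{"offset":[0,0,-0.03],"roll":0},{"offset":[0,0,-0.065],"roll":0},{"offset":[-0.03,0.015,-0.068],"roll":-0.01},{"offset":[-0.06,0.03,-0.068],"roll":-0.028},{"offset":[-0.09,0.046,-0.068],"roll":-0.028},{"offset":[-0.12,0.061,-0.068],"roll":-0.028},{"offset":[-0.15,0.077,-0.068],"roll":-0.028},{"offset":[-0.18,0.092,-0.068],"roll":-0.028},{"offset":[-0.194,0.1,-0.068],"roll":-0.028},{"offset":[-0.194,0.1,-0.068],"roll":-0.028}]'; python3 -m inch '[{"offset":[0,0,0],"roll":0},{"offset":[0,0,0],"roll":0},{"offset":[0,0,0.01],"roll":0},{"offset":[0,0,0.02],"roll":0},{"offset":[0,0,0.03],"roll":0},{"offset":[0,0,0.04],"roll":0},{"offset":[0,0,0.047],"roll":0},{"offset":[0,0,0.05],"roll":0},{"offset":[0,0,0.05],"roll":0},{"offset":[0,0,0.05],"roll":0}]';python3 go.py .5427 -.2925 .0005 -3.4; python3 -c "
from h import *
snap('scene','g10',(90,150,250,270),5)"
```

```text
clock: 31.92
eef_pos: [0.5443, -0.2966, 0.0594]
ee_rot: [0.002, 0.729, 0.685, -0.0]
wrist_force: [1.0, 0.3, -1.6]
width: 0.0196
grasp_force: 30.0
clock: 32.75
eef_pos: [0.5428, -0.2919, 0.0097]
ee_rot: [-0.0, 0.728, 0.686, -0.0]
wrist_force: [-0.2, 0.3, -2.3]
width: 0.0196
grasp_force: 30.0
t 32.75 pos [ 0.5428 -0.2919  0.0097] yaw -3.38 tilt 0.01 | offset [-0.0006 -0.      0.0092] roll 0.0 q6 -0.62 w 0.0196
```

View pics/g10.png

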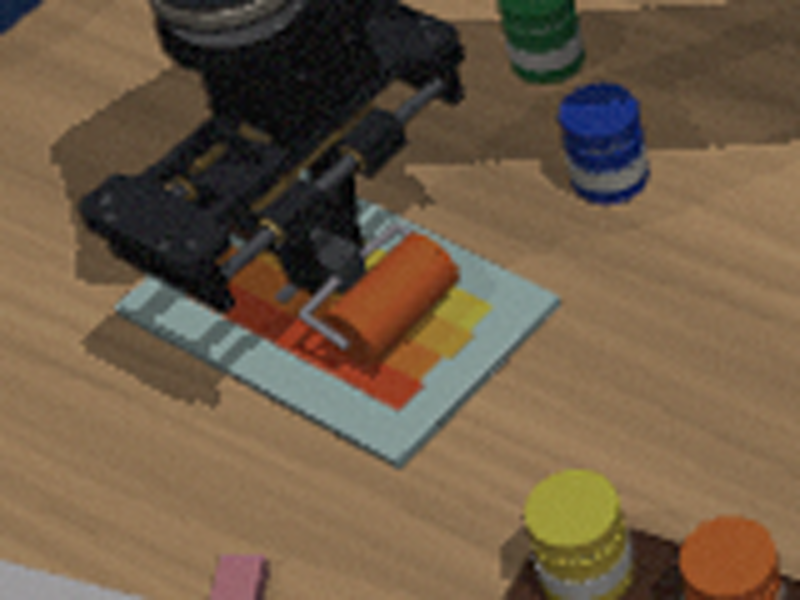

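The roller is level just above the slab, with its drum at (395,300) and on the slab's axis. That was my 14th picture, so I'll check by numbers from here. Next: lower, release, lift and clear.

```bash
python3 -m inch '[{"offset":[0,0,0.003],"roll":0},{"offset":[0,0,0.005],"roll":0},{"offset":[0,0,0.007],"roll":0},{"offset":[0,0,0.0085],"roll":0},{"offset":[0,0,0.009],"roll":0},{"offset":[0,0,0.0095],"roll":0},{"offset":[0,0,0.0095],"roll":0},{"offset":[0,0,0.0095],"roll":0},{"offset":[0,0,0.0095],"roll":0},{"offset":[0,0,0.0095],"roll":0}]'; python3 -m inch '[{"offset":[0,0,0],"roll":0},{"offset":[0,0,0],"roll":0},{"offset":[0,0,0],"roll":0},{"offset":[0,0,0],"roll":0},{"offset":[0,0,0],"roll":0},{"offset":[0,0,-0.01],"roll":0},{"offset":[0,0,-0.04],"roll":0},{"offset":[0,0,-0.08],"roll":0},{"offset":[0,0,-0.12],"roll":0},{"offset":[0,0,-0.15],"roll":0}]' 0.05; python3 go.py .40 -.35 .2 -3.4
```

```text
clock: 33.63
eef_pos: [0.5428, -0.292, 0.0005]
ee_rot: [0.0, 0.728, 0.686, -0.0]
wrist_force: [0.2, 0.6, -2.3]
width: 0.0195
grasp_force: 30.0
clock: 34.47
eef_pos: [0.5435, -0.2925, 0.1543]
ee_rot: [0.002, 0.728, 0.686, 0.0]
wrist_force: [1.3, 0.0, 0.0]
width: 0.0502
grasp_force: 0.0
t 34.47 pos [ 0.5435 -0.2925  0.1543] yaw -3.38 tilt 0.21 | offset [-0.066  -0.1398 -0.046 ] roll 0.0 q6 -0.62 w 0.0502
```

```bash
python3 -m inch '[{"offset":[-0.08,-0.25,-0.05],"roll":0},{"offset":[-0.08,-0.25,-0.05],"roll":0},{"offset":[-0.08,-0.25,-0.05],"roll":0},{"offset":[-0.08,-0.25,-0.05],"roll":0},{"offset":[-0.08,-0.25,-0.05],"roll":0},{"offset":[-0.08,-0.25,-0.05],"roll":0},{"offset":[-0.08,-0.25,-0.05],"roll":0},{"offset":[-0.08,-0.25,-0.05],"roll":0},{"offset":[-0.08,-0.25,-0.05],"roll":0},{"offset":[-0.08,-0.25,-0.05],"roll":0}]'; python3 - <<'E'
from h import *
im=np.ascontiguousarray(env.capture("top")[:,:,::-1]); hsv=cv2.cvtColor(im,cv2.COLOR_BGR2HSV)
def bl(n,rs,bx,z):
    m=sum(cv2.inRange(hsv,np.array(a),np.array(b)) for a,b in rs); k=m*0;k[bx[1]:bx[3],bx[0]:bx[2]]=255;m&=k
    p=np.argwhere(m>0)[:,::-1]
    if not len(p): return print(n,0)
    w=np.array([ray('top',q,z)[:2] for q in p]); ax=np.degrees(np.arctan2(*np.linalg.eigh(np.cov(w.T))[1][::-1,1]))
    print(n,len(p),w.mean(0).round(4),w.min(0).round(4),w.max(0).round(4),ax.round(1))
bl('red',[((0,190,80),(6,255,255)),((172,190,80),(180,255,255))],(235,128,275,168),.065)
bl('orange',[((7,170,80),(20,255,255))],(270,125,300,165),.065)
bl('yel',[((21,150,80),(35,255,255))],(300,115,335,155),.065)
bl('plate',[((75,80,20),(98,255,255))],(135,150,200,215),.026)
bl('handle',[((0,40,5),(20,255,70))],(405,150,460,200),.033)
bl('slab ink left',[((3,150,90),(35,255,255))],(370,150,455,200),.008)
for n in("top","scene"):
  env.capture(n)
  for q,z in(('roller_c',.033),('weight_c',.052),('orange_jar_c',.0375),('red_jar_c',.0375),('yellow_jar_c',.0375),('plate_c',.017)):
    for r in env.place_of(n,q)[:4]:
      if r['p']>.4: print(n,q,round(r['p'],2),ray(n,np.array(r['at'])*[W,H],z)[:2].round(4))
E
```

```text
clock: 35.3
eef_pos: [0.2891, -0.3571, 0.2008]
ee_rot: [0.001, 0.728, 0.686, 0.0]
wrist_force: [0.3, -0.1, -0.2]
width: 0.0502
grasp_force: 0.0
red 289 [0.6019 0.0797] [0.5799 0.0591] [0.623  0.1005] -163.4
orange 332 [0.6123 0.0036] [ 0.5789 -0.0191] [0.6361 0.0269] -178.8
yel 338 [ 0.6232 -0.0729] [ 0.5991 -0.0951] [ 0.647  -0.0513] 170.0
plate 367 [0.5322 0.2912] [0.4992 0.2682] [0.5838 0.3186] 171.6
handle 87 [ 0.535  -0.3301] [ 0.53   -0.3743] [ 0.5504 -0.2739] 89.6
slab ink left 1542 [ 0.5431 -0.2859] [ 0.5    -0.3664] [ 0.5864 -0.2146] 82.7
top roller_c 0.62 [ 0.5382 -0.2916]
top weight_c 0.81 [0.2341 0.3802]
top weight_c 0.7 [0.4124 0.371 ]
top weight_c 0.57 [0.3243 0.3802]
top weight_c 0.52 [0.5437 0.2938]
top orange_jar_c 0.71 [0.6203 0.0025]
top orange_jar_c 0.42 [0.5338 0.2902]
top red_jar_c 0.81 [0.6038 0.0726]
top yellow_jar_c 0.8 [ 0.6315 -0.0702]
top plate_c 0.71 [0.5441 0.2925]
scene roller_c 0.58 [ 0.5346 -0.2945]
scene weight_c 0.9 [0.4364 0.3805]
scene weight_c 0.82 [0.2768 0.378 ]
scene weight_c 0.81 [0.546  0.2908]
scene weight_c 0.53 [0.3434 0.3884]
scene orange_jar_c 0.59 [0.6131 0.0038]
scene yellow_jar_c 0.56 [ 0.6331 -0.0703]
scene plate_c 0.61 [0.543  0.2936]
```

All positions check out: orange at (.612,.004) against a jar midpoint of (.613,.003), weight on the block's middle, and roller on the slab. I'll settle once and hand in.

```bash
python3 -m inch '[{"offset":[0,0,0],"roll":0},{"offset":[0,0,0],"roll":0},{"offset":[0,0,0],"roll":0},{"offset":[0,0,0],"roll":0},{"offset":[0,0,0],"roll":0},{"offset":[0,0,0],"roll":0},{"offset":[0,0,0],"roll":0},{"offset":[0,0,0],"roll":0},{"offset":[0,0,0],"roll":0},{"offset":[0,0,0],"roll":0}]'; python3 -c "
from plant import env
print(env.job_done())"
```

```text
clock: 36.88
eef_pos: [0.2884, -0.357, 0.2004]
ee_rot: [0.0, 0.728, 0.686, -0.0]
wrist_force: [-0.1, 0.7, 0.6]
width: 0.05
grasp_force: 0.0
the job is handed in; nothing more can be done
None
```

I handed the job in at about 37 s with no verdict returned; my last camera measurements put the block flat under the lip with the weight on its middle, the orange jar midway between red and yellow, the roller on the middle of the slab, and the arm clear of everything.

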